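# Lean an instrument panel on the marking stand and punch its mark

## Task

Take the taller of the two aluminium panels out of the wooden holder and lean it upright on the marking stand, lower edge on the stand's base, lying flush against the sloping steel rest and centred on it. Let go of it, then push the stand's spring plunger all the way down to its stop to mark the panel and let it come back up, leaving the panel leaning there. Do not disturb the shorter panel or the other things on the bench.

Things in the scene. Friction and masses are not known exactly. Their poses are not given: they have to be found in the camera images.
- tall_panel: the panel to be marked: flat aluminium plate 110 mm wide, 130 mm tall, 8 mm thick, about 0.3 kg, alike on both faces, with a dark round disc on each face. Origin: middle of its lower edge face; x along its thickness, y along its width, z up the plate. It starts upright in one of the holder's two slots
- tall_panel_mid (a point): the centre of the tall panel, 65 mm above its lower edge, mid-thickness
- short_panel: the other panel, to be left alone: same plate but only 85 mm tall; same frame; it stands in the holder's other slot
- holder: wooden holder fixed to the bench, 150 x 140 mm (x, y), with two slots along y, at 40 mm either side of its centre in x. Origin at the centre of its underside. Slot floor 10 mm above the bench; slot cheeks 100 mm long, rise to 35 mm above the bench, slots 11 mm wide
- stand: marking stand fixed to the bench: grey base plate 150 x 240 x 20 mm (x, y, z), its origin at the centre of the underside; the sloping rest stands on the +y half of the base, a grey block (60 x 60 mm, top 95 mm above the bench) with the spring plunger on the -y half. The stand's +x side is the open side where the panel goes
- rest: the stand's steel rest: plate 110 mm wide, 75 mm up the slope, 15 degrees from vertical, top away from the open side. Origin: middle of its front face's foot, on top of the base (20 mm above the bench), 55 mm to +y of the stand's origin. x straight out of its front face, y along its width, z up the slope. The panel in place is parallel, its mid-point at x 4, y 0, z 65 mm, either face out. No lip at the foot
- plunger (a joint): travel of the spring plunger, 0 = fully up, 0.025 m = down at its hard stop; it moves straight down and springs back by itself; needs about 3 N to start and about 12 N at the stop
- plunger_top (a point): centre of the top face of the plunger's round black head (44 mm diameter, 17 mm thick), 150 mm above the bench when up, 125 mm when down; it is 75 mm to -y of the stand's origin
- tape_roll: bystander: roll of tape lying flat, grey, 76 mm diameter, 24 mm high, origin at the centre of its underside; leave it alone
- oil_bottle: bystander: small white upright bottle, 44 mm diameter, 100 mm high, origin at the centre of its underside; leave it alone
- screwdriver: bystander: screwdriver lying on the bench, about 200 mm long, along its x, origin at the centre of its underside; leave it alone
- wrench: bystander: wrench lying on the bench, about 180 mm long, along its x, origin at the centre of its underside; leave it alone
Mind the look-alikes: they are no part of the job. Leave any blue look-alike of the tall_panel alone.

How it is judged:
By the outcome, as a careful person would: the job done as asked, in the order asked, and still so for the second after the job is handed in, with the robot touching nothing.
It also fails if it takes over 58 s, if anything falls off the work surface, if the arm or the gripper's body presses on something with over 40 N, if the wrist force passes 120 N, or if a joint passes its speed limit or range.

## Robot

A 7-joint arm with a two-finger parallel gripper is mounted at the origin on the work surface. World frame = base frame: x ahead of the robot, y to its left, z up, the work surface at z = 0. Lengths are in m, angles in rad, forces in N, time in s.
With the tool pointing down it reaches from about 0.4 to 0.875 m from the base axis. Payload 19.3 kg.
Tool frame: the origin (TCP) lies midway between the tips of the shut fingers; the grasp point (between the pads) lies 19 mm behind it; z points along the fingers, y is the direction in which the jaws open and shut (so a half turn about z gives the same grasp; the last joint's range is limited). The gripper opens to 85 mm and grips with 20 to 120 N. Pads are 22 mm wide; open, the fingers measure 114 mm over their backs; the gripper's body (76 mm by 85 mm) begins 54 mm behind the grasp point. The pads swing forward as they close: fully open they stand 13 mm farther back than shut.
Start: joints at [1.048, 0.521, -0.036, 1.599, 0.021, 1.021, -0.113], TCP at [0.273, -0.562, 0.231] pointing down, gripper open.
Joint ranges: [-2.91, 2.91], [-0.3, 2.13], [-1.5, 1.42], [0.17, 2.43], [-1.26, 4.41], [0.16, 1.93], [-2.52, 2.52]. Speed limits (rad/s): [1.89, 1.89, 2.39, 2.39, 3.01, 3.01, 3.01].

## Interface

Orientations are given as [roll, pitch, yaw] about the fixed x, y, z axes, in that order (R = Rz(yaw) Ry(pitch) Rx(roll)).
In Python, from workcell import bot gives the robot as it stands.
- The arm moves only by the tool servo_tool, never from a script. Its argument "plan" is a list of rows, each a list of 5 numbers: the shift along the world's x, y, z in mm, then the turn about the world's z in rad, then the gripper's target within -1 to 1 (shut at 1, half-way at 0, fully open at -1). In form: [[tx, ty, tz, yaw, jaw], ...]. A call has exactly 10 rows; each row is the pose to reach, as a shift and turn from the pose commanded when the call began; what a row does not reach only later rows make up. A row lasts 1/12 s, in which the tool goes at most 41.7 mm and 7.16 degrees, less where a joint would pass 70% of its speed; a pose out of reach is approached as far as the arm can. A call with a gripper value outside its range is refused whole. The fingers move at their own pace and stop on an object; "squeeze" is the grip in N (left out, the last holds). Time passes only in rows, so rows that repeat a pose let the fingers close, or fill a call up. It gives the time, the measured TCP pose, the force and the opening at its end, in the units of the state.
- bot.observe(): the state, without advancing time (a new reading comes with each control period).
- bot.grab_frame(name): name is "scene" or "top" or "wrist"; returns the picture (480x640x3 uint8, blue, green, red); there is no depth.
- bot.calibration(name): a dict with "fx", "fy", "cx", "cy" (pixels), "k1" (the pictures are not rectified: a ray, as slopes to the right and down, at radius r is drawn at 1 + k1 r^2 times it, then the intrinsics apply), "T" (4x4, takes a point from camera to world coordinates). Camera axes: x right, y down, z forward; pixel columns grow to the right and rows downward; lengths in m; the calibration is good to about 2 mm. A picture is of the moment at which its call begins: read the wrist's pose just before it. calibration takes no time and is no camera call; for the wrist camera it gives the pose at the moment of the call.
- bot.job_done(): hands the job in, once; it reports no verdict.
The state is a dict: "clock": time; "qpos": joint angles; "qd": joint speeds; "joint_efforts": joint torques, N m; "position": TCP position; "tool_rot": TCP orientation; "force": force on the tool from outside, world axes, zero at the start; "moment": the same for the moment, N m; "grip_width": finger opening in m.
Only numpy, scipy, OpenCV 4.12 (cv2) and the standard library are available. Lean on these libraries where they do the work, as an engineer would, in place of code of your own. Each camera call takes 0.05 s, during which the arm holds its last target.

## Working session

There is one attempt and no reset: what is moved stays moved. The work goes in short steps, Python scripts to look and compute and a tool call to move; the robot and the scene stay as the last step left them, time stands still between calls to the robot, and variables do not carry over. Pictures are saved under pics/ and viewed, and the job is handed in when it is done.

Besides the shell and the picture viewer there is one more tool, called after ">>>" as name(argument=value, ...), one argument or row to a line, values as JSON. servo_tool: Moves the arm, as the interface text tells. Its arguments: {"type":"object","properties":{"plan":{"type":"array","items":{"type":"array","items":{"type":"number"}}},"squeeze":{"type":"number"}},"required":["plan"]}

```bash
mkdir -p pics; ls; python3 - <<'E'
from workcell import bot
import cv2
print(bot.observe())
for n in ["scene","top","wrist"]:
    c=bot.calibration(n); print(n,c)
    cv2.imwrite(f"pics/{n}0.png",bot.grab_frame(n))
E
```

```text
pics
{'clock': 0.0, 'qpos': array([ 1.04780305,  0.52205366, -0.03633827,  1.5999762 ,  0.02121485,
        1.02111201, -0.11277563]), 'qd': array([ 0.00057078, -0.00056171,  0.00063081, -0.00027358, -0.00026351,
        0.00169408,  0.00019907]), 'joint_efforts': array([-2.13921489e-04, -9.27121639e+01,  1.97964169e+00, -3.69933379e+01,
        1.78242638e-02,  8.01956572e-03, -5.14354213e-05]), 'position': array([ 0.27324894, -0.56173555,  0.2307123 ]), 'tool_rot': array([-3.14043242e+00,  9.00528657e-05,  4.52824346e-01]), 'force': array([ 0.41297369, -0.01306364, -0.05496611]), 'moment': array([ 0.01104252, -0.03288229, -0.02476166]), 'grip_width': 0.08570773128730103}
scene {'fx': 549.7744746877241, 'fy': 549.7744746877241, 'cx': 312.32686283606665, 'cy': 231.56691064723097, 'k1': 0.0275533625451553, 'T': array([[ 0.81392245,  0.33039942, -0.47787704,  1.11319253],
       [ 0.58096636, -0.46695685,  0.66665537, -0.92665482],
       [-0.00288541, -0.82023626, -0.57201761,  0.91458618],
       [ 0.        ,  0.        ,  0.        ,  1.        ]])}
top {'fx': 464.5874514675578, 'fy': 464.5874514675578, 'cx': 322.4673098115373, 'cy': 242.2794847024265, 'k1': -0.09706040338082284, 'T': array([[ 0.01826346, -0.99180867,  0.12641999,  0.33535593],
       [-0.99930915, -0.01401409,  0.03442139, -0.01734961],
       [-0.03236778, -0.12696131, -0.99137942,  1.087808  ],
       [ 0.        ,  0.        ,  0.        ,  1.        ]])}
wrist {'fx': 358.1721247693355, 'fy': 358.1721247693355, 'cx': 319.94815642825455, 'cy': 244.9057068393461, 'k1': -0.027462368237276602, 'T': array([[ 0.43700304, -0.86363468, -0.25132345,  0.33541099],
       [-0.89945947, -0.41990778, -0.12103764, -0.53023692],
       [-0.00100037,  0.27894908, -0.96030537,  0.3731671 ],
       [ 0.        ,  0.        ,  0.        ,  1.        ]])}
```

View pics/scene0.png

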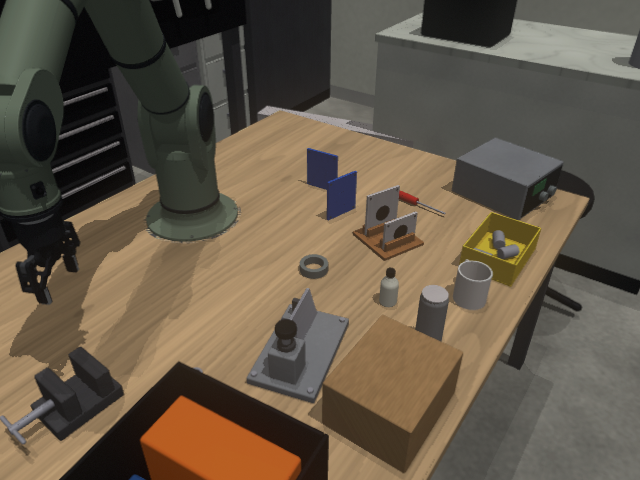

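View pics/top0.png

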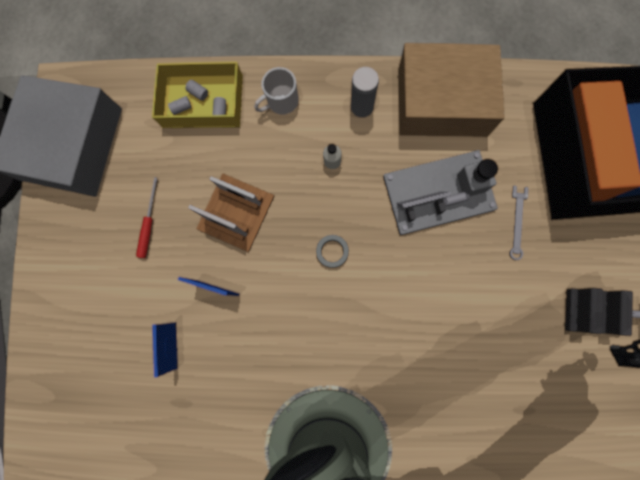

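View pics/wrist0.png

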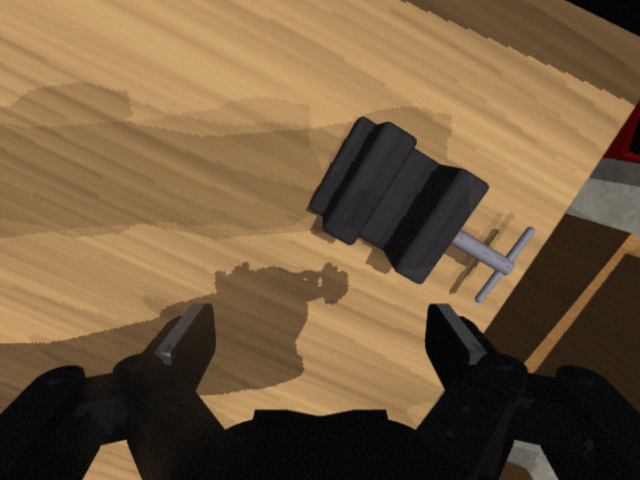

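```bash
python3 - <<'E'
import cv2,numpy as np
t=cv2.imread("pics/top0.png");s=cv2.imread("pics/scene0.png")
a=cv2.resize(t[160:260,180:290],None,fx=5,fy=5,interpolation=cv2.INTER_CUBIC)[:,:400]
a=cv2.resize(t[165:255,185:285],(400,360),interpolation=cv2.INTER_CUBIC)
b=cv2.resize(s[170:260,340:440],(400,360),interpolation=cv2.INTER_CUBIC)
cv2.imwrite("pics/c1.png",np.hstack([a,b]))
a=cv2.resize(t[140:240,375:505],(780,600),interpolation=cv2.INTER_CUBIC)
cv2.imwrite("pics/c2.png",a)
a=cv2.resize(s[280:400,240:360],(600,600),interpolation=cv2.INTER_CUBIC)
cv2.imwrite("pics/c3.png",a)
E
```

```text
(no output)
```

View pics/c1.png

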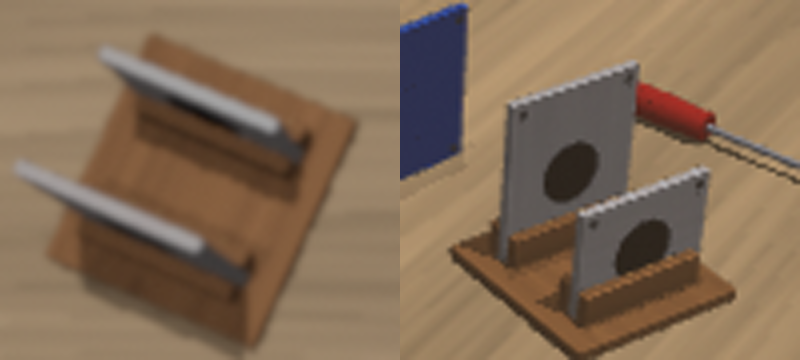

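View pics/c2.png

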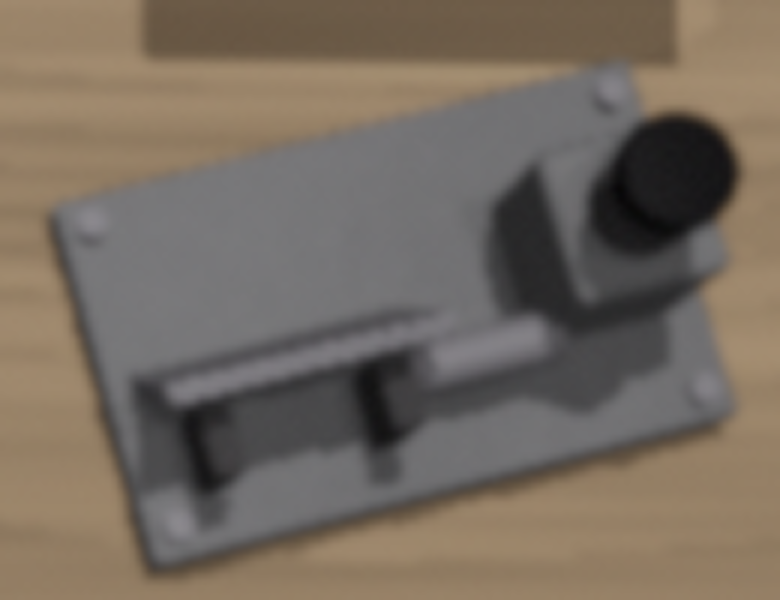

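View pics/c3.png

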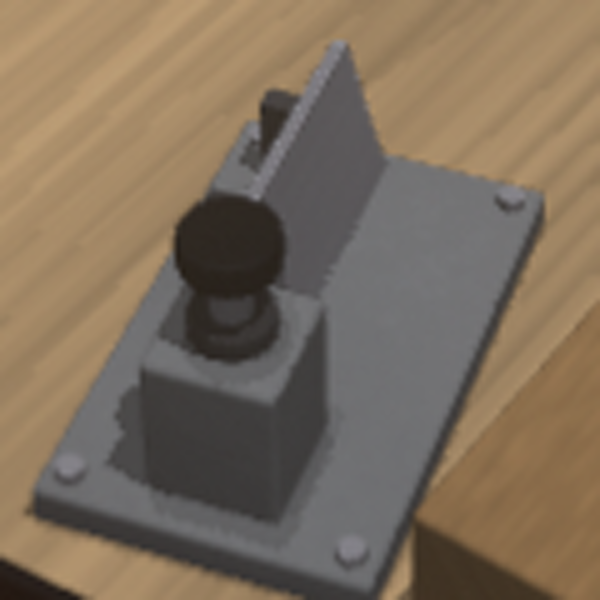

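```bash
cat > h.py <<'E'
from workcell import bot
import numpy as np, cv2
def ray(c,uv):
    K=np.array([[c['fx'],0,c['cx']],[0,c['fy'],c['cy']],[0,0,1.]])
    p=cv2.undistortPoints(np.array(uv,float).reshape(-1,1,2),K,np.array([c['k1'],0,0,0,0.]))[:,0]
    d=np.c_[p,np.ones(len(p))]@c['T'][:3,:3].T
    return c['T'][:3,3],d
def plane(c,uv,z):
    o,d=ray(c,uv); return o+d*((z-o[2])/d[:,2])[:,None]
def proj(c,P):
    T=np.linalg.inv(c['T']);P=np.atleast_2d(P)
    K=np.array([[c['fx'],0,c['cx']],[0,c['fy'],c['cy']],[0,0,1.]])
    q=P@T[:3,:3].T+T[:3,3]
    return cv2.projectPoints(q,np.zeros(3),np.zeros(3),K,np.array([c['k1'],0,0,0,0.]))[0][:,0]
E
python3 - <<'E'
from h import *
np.set_printoptions(precision=4,suppress=True)
c=bot.calibration('top')
st=np.array([(60,212),(622,65),(732,415),(155,570)])/6+[375,140]-0.4
P=plane(c,st,0.02);print(P, P.mean(0))
for a,b in((0,1),(1,2),(3,2),(0,3)): d=P[b]-P[a];print(np.hypot(*d[:2]),np.degrees(np.arctan2(d[1],d[0])))
print('plunger',plane(c,np.array([[680,172]])/6+[375,140]-.4,0.15))
print('plungerscene',plane(bot.calibration('scene'),np.array([[231,240]])/5+[240,280]-.4,0.145))
pt=np.array([[18,165],[200,245]])/4+[185,165]-.4
P=plane(c,pt,0.14);print('tall',P,P.mean(0),np.degrees(np.arctan2(*(P[1]-P[0])[[1,0]])))
pt=np.array([[103,52],[278,128]])/4+[185,165]-.4
P=plane(c,pt,0.095);print('short',P,P.mean(0))
print(bot.calibration('scene')['T'][:3,3])
print('bottle',plane(c,[[332,148]],.1),'box top',plane(c,[[403,45],[500,45],[403,120],[500,120]],.1))
E
```

```text
[[ 0.6339 -0.1241  0.02  ]
 [ 0.698  -0.3486  0.02  ]
 [ 0.5565 -0.3874  0.02  ]
 [ 0.492  -0.1607  0.02  ]] [ 0.5951 -0.2552  0.02  ]
0.23346100991249474 -74.06666484507379
0.14666201847750637 -164.6420094644146
0.23575774718408737 -74.11789049225251
0.14649234554666915 -165.5410871155097
plunger [[ 0.6155 -0.3273  0.15  ]]
plungerscene [[ 0.6187 -0.327   0.145 ]]
tall [[0.53   0.2995 0.14  ]
 [0.4882 0.1997 0.14  ]] [0.5091 0.2496 0.14  ] -112.71902331584388
short [[0.6038 0.2699 0.095 ]
 [0.5612 0.1695 0.095 ]] [0.5825 0.2197 0.095 ]
[ 1.1132 -0.9267  0.9146]
bottle [[ 0.6716 -0.0003  0.1   ]] box top [[ 0.9226 -0.1605  0.1   ]
 [ 0.9286 -0.3868  0.1   ]
 [ 0.7386 -0.1576  0.1   ]
 [ 0.7432 -0.3761  0.1   ]]
```

>>> servo_tool(
  plan=[
    [14, 14, 20, 0.04, -1],
    [42, 40, 40, 0.12, -1],
    [74, 70, 60, 0.22, -1],
    [106, 102, 70, 0.32, -1],
    [138, 132, 80, 0.42, -1],
    [170, 164, 80, 0.52, -1],
    [202, 194, 80, 0.62, -1],
    [232, 224, 80, 0.7, -1],
    [252, 244, 80, 0.72, -1],
    [260, 250, 80, 0.72, -1],
  ],
)

```text
clock: 0.98
position: [0.5367, -0.3069, 0.3112]
tool_rot: [3.141, -0.002, 1.18]
force: [-0.2, -0.1, -0.8]
grip_width: 0.0854
```

```bash
python3 - <<'E'
from h import *
import pickle
c=bot.calibration('wrist');f=bot.grab_frame('wrist');cv2.imwrite('pics/w1.png',f);pickle.dump(c,open('w1.pkl','wb'))
print(bot.observe()['position'],bot.observe()['tool_rot'])
E
```

```text
[ 0.53814329 -0.30563096  0.31096691] [ 3.1413436  -0.00320342  1.18044765]
```

View pics/w1.png

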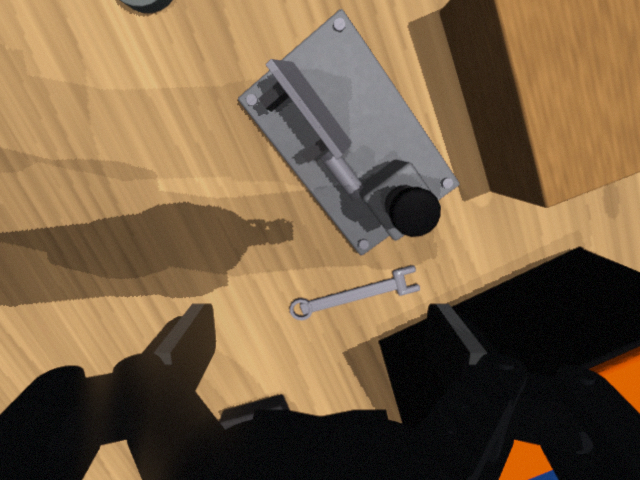

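```bash
python3 - <<'E'
import cv2
s=cv2.imread("pics/w1.png")
cv2.imwrite("pics/w1c.png",cv2.resize(s[0:265,225:475],None,fx=2.26,fy=2.26,interpolation=cv2.INTER_CUBIC))
E
```

```text
(no output)
```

View pics/w1c.png

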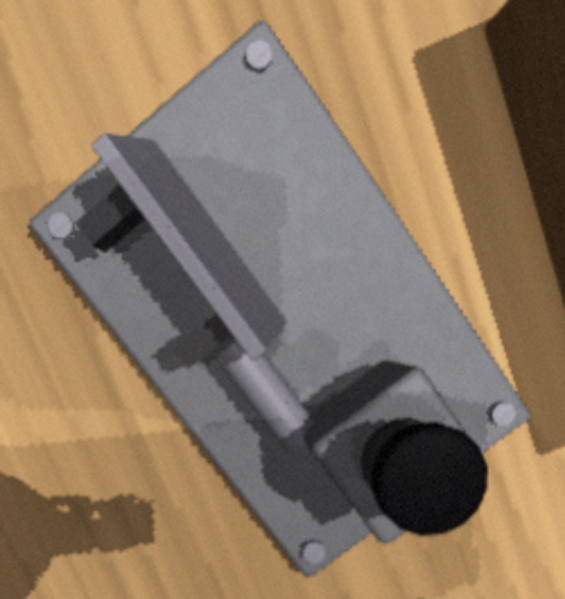

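```bash
python3 - <<'E'
from h import *
import pickle
np.set_printoptions(precision=4,suppress=True)
c=pickle.load(open('w1.pkl','rb'))
f=lambda a:np.array(a,float)/2.26+[225,0]-.3
P=plane(c,f([(263,20),(527,415),(310,572),(32,225)]),.02)
print(P,P.mean(0))
for a,b in((0,1),(1,2),(3,2),(0,3)): d=P[b]-P[a];print(np.hypot(*d[:2]),np.degrees(np.arctan2(d[1],d[0])))
pl=plane(c,f([(431,478)]),.15);print('plunger',pl)
ft=plane(c,f([(155,140),(284,333)]),.02);d=ft[0]-ft[1];print('foot',ft,ft.mean(0),np.hypot(*d[:2]),np.degrees(np.arctan2(d[1],d[0])))
# combined estimate
for nm,o,yaw in (('wrist',P.mean(0),15.5),):
  y=np.radians(yaw);X=np.array([np.cos(y),np.sin(y)]);Y=np.array([-np.sin(y),np.cos(y)])
  for q in list(ft)+[pl[0]]: 
    e=q[:2]-o[:2];print(e@X,e@Y)
E
```

```text
[[ 0.6357 -0.1218  0.02  ]
 [ 0.6977 -0.3485  0.02  ]
 [ 0.5595 -0.3864  0.02  ]
 [ 0.495  -0.1624  0.02  ]] [ 0.597  -0.2548  0.02  ]
0.23501306746240358 -74.71825275829538
0.1432194742641741 -164.67359903768778
0.23304042754304624 -73.91508272812953
0.1465012301056591 -163.89412832115954
plunger [[ 0.6161 -0.3253  0.15  ]]
foot [[ 0.5676 -0.1503  0.02  ]
 [ 0.5928 -0.2598  0.02  ]] [ 0.5802 -0.2051  0.02  ] 0.11237886962370557 102.95101686724351
-0.00039736229793232644 0.10850989528349064
-0.005395241098797819 -0.0037577828139638897
-0.0003832105720024438 -0.07311156944822851
```

>>> servo_tool(
  plan=[
    [-3, 20, 0, 0, -1],
    [-8, 55, 0, 0, -1],
    [-14, 95, 0, 0, -1],
    [-20, 135, 0, 0, -1],
    [-26, 175, 0, 0, -1],
    [-32, 215, 0, 0, -1],
    [-38, 255, 0, 0, -1],
    [-44, 295, 0, 0, -1],
    [-50, 335, 0, 0, -1],
    [-55, 370, 0, 0, -1],
  ],
)

```text
clock: 1.87
position: [0.4775, 0.0602, 0.3114]
tool_rot: [3.141, -0.0, 1.173]
force: [1.0, -0.5, -0.2]
grip_width: 0.0852
```

>>> servo_tool(
  plan=[
    [-5, 30, 0, 0, -1],
    [-10, 50, 0, 0, -1],
    [-12, 60, 0, 0, -1],
    [-12, 65, 0, 0, -1],
    [-12, 65, 0, 0, -1],
    [-12, 65, 0, 0, -1],
    [-12, 65, 0, 0, -1],
    [-12, 65, 0, 0, -1],
    [-12, 65, 0, 0, -1],
    [-12, 65, 0, 0, -1],
  ],
)

```text
clock: 2.7
position: [0.4665, 0.1225, 0.3113]
tool_rot: [3.142, 0.0, 1.172]
force: [-0.3, -0.5, 0.2]
grip_width: 0.0855
```

```bash
python3 - <<'E'
from h import *
import pickle
o=bot.observe();c=bot.calibration('wrist');f=bot.grab_frame('wrist');cv2.imwrite('pics/w2.png',f);pickle.dump(c,open('w2.pkl','wb'))
print(o['position'],o['tool_rot'])
E
```

```text
[0.46653726 0.12246337 0.31128041] [3.14156128e+00 5.75754705e-05 1.17190705e+00]
```

View pics/w2.png

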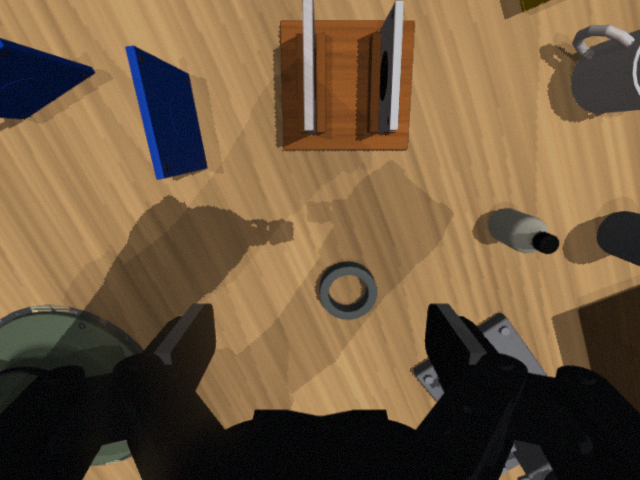

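>>> servo_tool(
  plan=[
    [8, 20, 0, 0, -1],
    [20, 50, 0, 0, -1],
    [30, 75, 0, 0, -1],
    [34, 85, 0, 0, -1],
    [34, 85, 0, 0, -1],
    [34, 85, 0, 0, -1],
    [34, 85, 0, 0, -1],
    [34, 85, 0, 0, -1],
    [34, 85, 0, 0, -1],
    [34, 85, 0, 0, -1],
  ],
)

```text
clock: 3.58
position: [0.5004, 0.2073, 0.3115]
tool_rot: [3.141, 0.0, 1.172]
force: [-0.0, 0.9, -0.7]
grip_width: 0.085
```

```bash
python3 - <<'E'
from h import *
import pickle
o=bot.observe();c=bot.calibration('wrist');f=bot.grab_frame('wrist');cv2.imwrite('pics/w3.png',f);pickle.dump(c,open('w3.pkl','wb'))
print(o['position'],o['tool_rot'])
cv2.imwrite("pics/w3c.png",cv2.resize(f[20:240,220:450],None,fx=2.6,fy=2.6,interpolation=cv2.INTER_CUBIC))
E
```

```text
[0.50041518 0.20733985 0.31150878] [3.14119648e+00 1.52234444e-05 1.17194431e+00]
```

View pics/w3c.png

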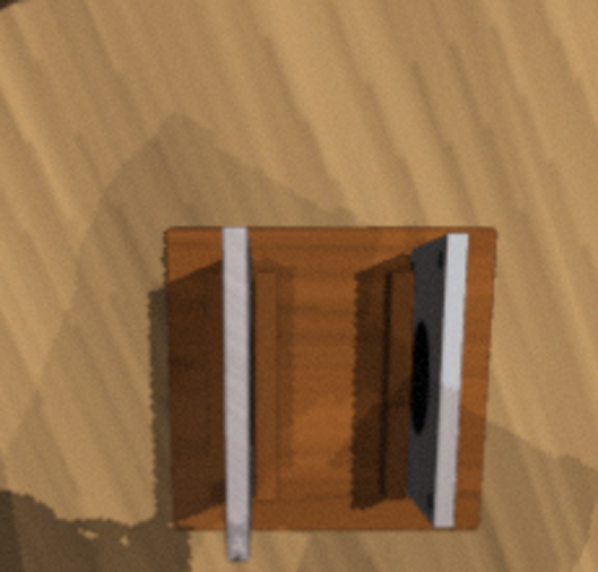

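```bash
python3 - <<'E'
from h import *
import pickle
np.set_printoptions(precision=4,suppress=True)
c=pickle.load(open('w3.pkl','rb'))
f=lambda a:np.array(a,float)/2.6+[220,20]-.3
P=plane(c,f([(235.5,228),(238,559)]),.14);d=P[0]-P[1]
print(P,P.mean(0),np.hypot(*d[:2]),np.arctan2(d[1],d[0]))
P=plane(c,f([(457,235),(443,526)]),.095);d=P[0]-P[1]
print(P,P.mean(0),np.hypot(*d[:2]),np.arctan2(d[1],d[0]))
E
```

```text
[[0.5295 0.3011 0.14  ]
 [0.4874 0.2012 0.14  ]] [0.5084 0.2511 0.14  ] 0.10837682291078922 1.1721868204647872
[[0.6032 0.2717 0.095 ]
 [0.5616 0.1718 0.095 ]] [0.5824 0.2217 0.095 ] 0.10821215350406556 1.1765722521461879
```

>>> servo_tool(
  plan=[
    [4, 20, 0, 0, -1],
    [8, 40, -10, 0, -1],
    [8, 43, -35, 0, -1],
    [8, 43, -65, 0, -1],
    [8, 43, -95, 0, -1],
    [8, 43, -120, 0, -1],
    [8, 43, -130, 0, -1],
    [8, 43, -130, 0, -1],
    [8, 43, -130, 0, -1],
    [8, 43, -130, 0, -1],
  ],
)

```text
clock: 4.47
position: [0.5091, 0.2514, 0.1829]
tool_rot: [3.14, -0.002, 1.173]
force: [-0.2, 0.6, 0.3]
grip_width: 0.0852
```

```bash
python3 - <<'E'
from h import *
o=bot.observe();f=bot.grab_frame('wrist');cv2.imwrite('pics/w4.png',f)
print(o['position'],o['tool_rot'],o['qpos'])
E
```

```text
[0.50913267 0.25137498 0.18291325] [ 3.14024581e+00 -1.62694022e-03  1.17255227e+00] [-0.20846323  0.52528174 -0.49417186  1.785165    0.30746387  0.90591143
 -1.23583786]
```

View pics/w4.png

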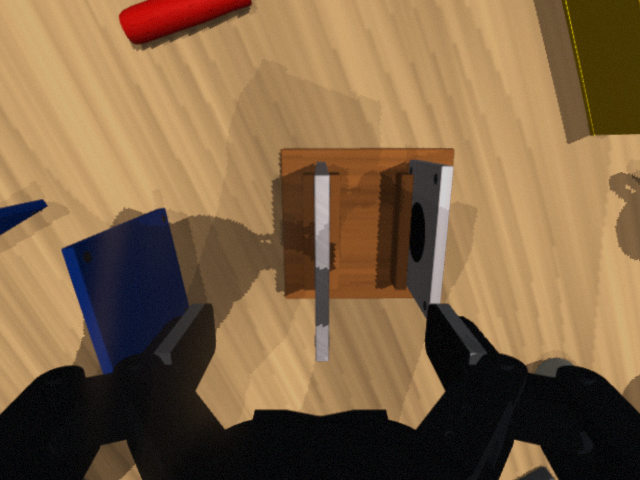

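```bash
python3 - <<'E'
from h import *
np.set_printoptions(precision=4,suppress=True)
c=bot.calibration('top')
for z in (0.0,.08,.1,.13): print(z,plane(c,[(180,278),(238,292),(238,297)],z)[:,:2].tolist())
t=cv2.imread("pics/top0.png")
cv2.imwrite("pics/c5.png",cv2.resize(t[250:320,150:270],None,fx=6,fy=6,interpolation=cv2.INTER_CUBIC))
E
```

```text
0.0 [[0.3833634354364814, 0.35889754726806106], [0.3532947479896482, 0.21716735229888048], [0.34158213285914246, 0.21672767405181656]]
0.08 [[0.3798328488921912, 0.33122743232857466], [0.3519754845770514, 0.19992041459813872], [0.34112424315354584, 0.199513071340088]]
0.1 [[0.3789502022561187, 0.32430990359370315], [0.35164566872390224, 0.1956086801729533], [0.34100977072714667, 0.19520942066215585]]
0.13 [[0.37762623230200987, 0.31393361049139573], [0.3511509449441784, 0.18914107853517512], [0.3408380620875479, 0.1887539446452576]]
```

View pics/c5.png

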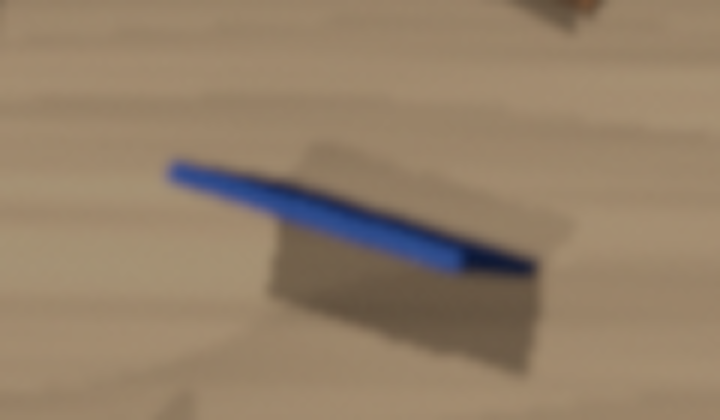

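>>> servo_tool(
  plan=[
    [-1, -1, -15, 0, -1],
    [-1, -1, -40, 0, -1],
    [-1, -1, -62, 0, -1],
    [-1, -1, -76, 0, -1],
    [-1, -1, -78, 0, -1],
    [-1, -1, -78, 0, 0],
    [-1, -1, -78, 0, 1],
    [-1, -1, -78, 0, 1],
    [-1, -1, -78, 0, 1],
    [-1, -1, -78, 0, 1],
  ],
  squeeze=50,
)

```text
clock: 5.35
position: [0.5078, 0.2501, 0.1041]
tool_rot: [3.141, -0.001, 1.173]
force: [0.5, -0.4, -0.5]
grip_width: 0.0252
```

>>> servo_tool(
  plan=[
    [0, 0, 0, 0, 1],
    [0, 0, 0, 0, 1],
    [0, 0, 0, 0, 1],
    [0, 0, 0, 0, 1],
    [0, 0, 3, 0, 1],
    [0, 0, 8, 0, 1],
    [0, 0, 14, 0, 1],
    [0, 0, 20, 0, 1],
    [0, 0, 26, 0, 1],
    [0, 0, 26, 0, 1],
  ],
)

```text
clock: 6.18
position: [0.5077, 0.2504, 0.1307]
tool_rot: [3.141, -0.001, 1.173]
force: [-0.1, -0.0, -3.2]
grip_width: 0.0075
```

```bash
python3 - <<'E'
from h import *
o=bot.observe();f=bot.grab_frame('wrist');cv2.imwrite('pics/w5.png',f)
print(o['position'],o['tool_rot'],o['force'],o['moment'],o['grip_width'])
E
```

```text
[0.50769258 0.2503876  0.13070813] [ 3.14086385e+00 -1.20159376e-03  1.17271769e+00] [-0.10104368 -0.02895671 -3.17749113] [ 0.01303435 -0.02159667 -0.01187318] 0.007519049097483047
```

View pics/w5.png

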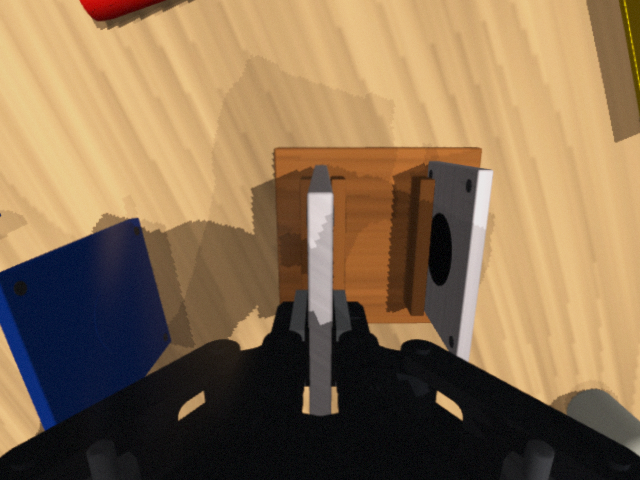

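>>> servo_tool(
  plan=[
    [0, 0, 20, 0, 1],
    [0, 0, 50, 0, 1],
    [0, 0, 85, 0, 1],
    [3, -15, 110, 0.03, 1],
    [10, -45, 120, 0.08, 1],
    [18, -80, 120, 0.15, 1],
    [25, -115, 120, 0.22, 1],
    [32, -150, 120, 0.3, 1],
    [39, -185, 120, 0.38, 1],
    [46, -220, 120, 0.46, 1],
  ],
)

```text
clock: 7.07
position: [0.5532, 0.0283, 0.2492]
tool_rot: [-3.141, 0.0, 1.637]
force: [1.2, -0.4, -3.5]
grip_width: 0.0072
```

>>> servo_tool(
  plan=[
    [7, -35, 0, 0.07, 1],
    [14, -70, 0, 0.13, 1],
    [21, -105, 0, 0.18, 1],
    [28, -140, 0, 0.21, 1],
    [35, -170, 0, 0.21, 1],
    [40, -195, 0, 0.21, 1],
    [44, -212, 0, 0.21, 1],
    [46, -220, 0, 0.21, 1],
    [46, -220, 0, 0.21, 1],
    [46, -220, 0, 0.21, 1],
  ],
)

```text
clock: 7.9
position: [0.5992, -0.1889, 0.249]
tool_rot: [-3.141, -0.001, 1.843]
force: [0.4, -0.0, -3.6]
grip_width: 0.0076
```

```bash
python3 - <<'E'
from h import *
import pickle
o=bot.observe();c=bot.calibration('wrist');f=bot.grab_frame('wrist');cv2.imwrite('pics/w6.png',f);pickle.dump(c,open('w6.pkl','wb'))
g=bot.grab_frame('scene');cv2.imwrite('pics/s6.png',g)
print(o['position'],o['tool_rot'],o['force'],o['grip_width'],o['qpos'])
a=cv2.resize(g[230:400,230:400],(595,595),interpolation=cv2.INTER_CUBIC);cv2.imwrite('pics/s6c.png',a)
E
```

```text
[ 0.59922749 -0.18891132  0.24902374] [-3.14131840e+00 -9.32501125e-04  1.84332874e+00] [ 0.36166604 -0.0420281  -3.56675067] 0.007631156559291133 [ 0.58139566  0.56033288 -0.56270351  1.54951403  0.31874879  1.12522913
  0.22179448]
```

View pics/w6.png

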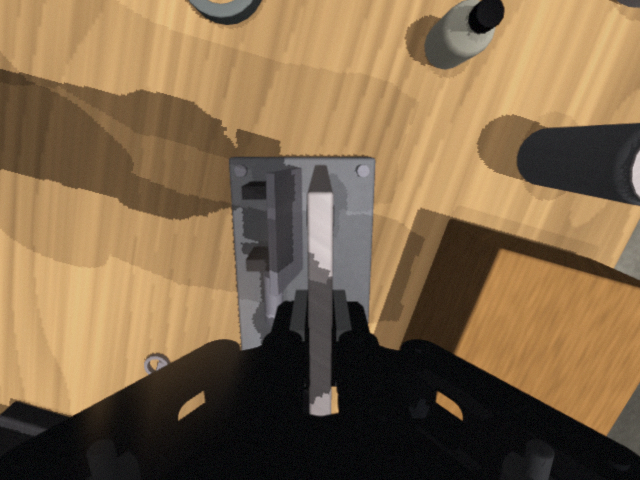

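View pics/s6c.png

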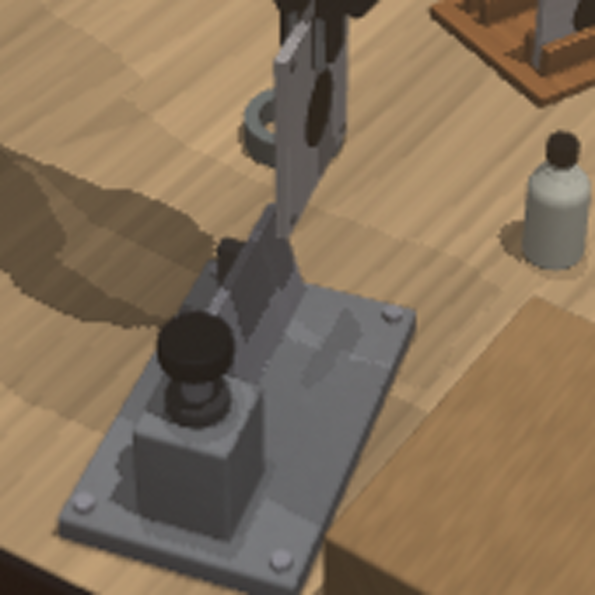

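```bash
python3 - <<'E'
from h import *
import pickle
np.set_printoptions(precision=4,suppress=True)
c=pickle.load(open('w6.pkl','rb'))
f=cv2.imread('pics/w6.png');cv2.imwrite("pics/w6c.png",cv2.resize(f[140:320,220:390],None,fx=3.3,fy=3.3,interpolation=cv2.INTER_CUBIC))
P=plane(c,[(231.5,157.5),(375,157)],.02);d=P[1]-P[0];print(P,np.hypot(*d[:2]),np.degrees(np.arctan2(d[1],d[0])))
y=np.radians(15.6);X=np.array([np.cos(y),np.sin(y)]);Y=np.array([-np.sin(y),np.cos(y)])
print(P.mean(0)[:2]-.1185*Y)
E
```

```text
[[ 0.4964 -0.1591  0.02  ]
 [ 0.6361 -0.1197  0.02  ]] 0.145097365986533 15.743849732603053
[ 0.5981 -0.2535]
```

View pics/w6c.png

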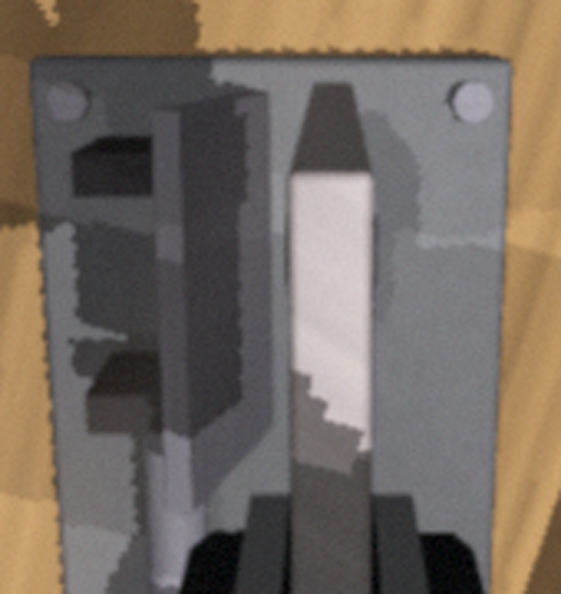

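```bash
python3 - <<'E'
from h import *
import pickle
np.set_printoptions(precision=4,suppress=True)
c=pickle.load(open('w6.pkl','rb'))
y=np.radians(15.7);X=np.array([np.cos(y),np.sin(y)]);Y=np.array([-np.sin(y),np.cos(y)])
tcp=np.array([.59923,-.18891])
P=plane(c,np.array([(268,94),(272,430)])/3.3+[219.85,139.85],.02);print(P)
for p in P: print('foot rel TCP',(p[:2]-tcp)@X,(p[:2]-tcp)@Y)
P=plane(c,np.array([(292,172),(373,172)])/3.3+[219.85,139.85],.285)
for p in P: print('panel top far',(p[:2]-tcp)@X,(p[:2]-tcp)@Y)
P=plane(c,[(308,414),(331,414)],.285)
for p in P: print('panel top near',(p[:2]-tcp)@X,(p[:2]-tcp)@Y)
E
```

```text
[[ 0.567  -0.1507  0.02  ]
 [ 0.5964 -0.2568  0.02  ]]
foot rel TCP -0.02064085789221195 0.045509954168086994
foot rel TCP -0.021119959920810387 -0.0645996606275567
panel top far -0.004662022733306813 0.0572759522534647
panel top far 0.0026258519828220583 0.05726183911735444
panel top near -0.005688947456265162 -0.022605534941213493
panel top near 0.0026114962415085463 -0.022617260321181634
```

>>> servo_tool(
  plan=[
    [-2, -6, 0, 0.005, 1],
    [-5, -13, -10, 0.005, 1],
    [-5, -13, -35, 0.005, 1],
    [-5, -13, -65, 0.005, 1],
    [-5, -13, -92, 0.005, 1],
    [-5, -13, -112, 0.005, 1],
    [-5, -13, -124, 0.005, 1],
    [-5, -13, -129, 0.005, 1],
    [-5, -13, -131, 0.005, 1],
    [-5, -13, -131, 0.005, 1],
  ],
)

```text
clock: 8.83
position: [0.5947, -0.2031, 0.1188]
tool_rot: [3.141, 0.0, 1.848]
force: [-0.2, -0.3, -2.6]
grip_width: 0.0074
```

>>> servo_tool(
  plan=[
    [0, 0, -0.5, 0, 1],
    [0, 0, -1, 0, 1],
    [0, 0, -1.5, 0, 1],
    [0, 0, -2, 0, 1],
    [0, 0, -2.5, 0, 1],
    [0, 0, -3, 0, 1],
    [0, 0, -3, 0, 1],
    [0, 0, -3, 0, 1],
    [0, 0, -3, 0, 1],
    [0, 0, -3, 0, 1],
  ],
)

```text
clock: 9.67
position: [0.5944, -0.203, 0.1153]
tool_rot: [3.142, -0.0, 1.848]
force: [0.5, -0.6, -2.2]
grip_width: 0.0075
```

```bash
python3 - <<'E'
from h import *
import pickle
o=bot.observe();c=bot.calibration('wrist');f=bot.grab_frame('wrist');pickle.dump(c,open('w7.pkl','wb'))
g=bot.grab_frame('scene')
print(o['position'],o['tool_rot'],o['force'],o['moment'])
cv2.imwrite('pics/w7.png',np.hstack([cv2.resize(f[130:430,220:420],(400,600)),cv2.resize(g[260:360,260:326],(400,600),interpolation=cv2.INTER_CUBIC)]))
E
```

```text
[ 0.59442338 -0.20303532  0.11531395] [ 3.14155939e+00 -7.29581194e-06  1.84768394e+00] [ 0.48853689 -0.60369756 -2.16779057] [ 0.01182499  0.00044075 -0.04258116]
```

View pics/w7.png

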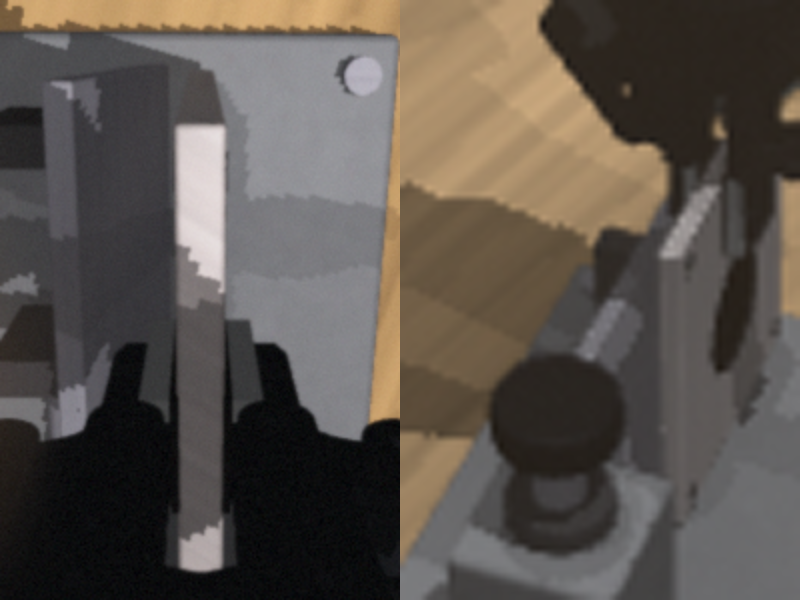

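```bash
python3 - <<'E'
from h import *
import pickle
np.set_printoptions(precision=4,suppress=True)
c=pickle.load(open('w7.pkl','rb'))
f=bot.grab_frame('wrist');cv2.imwrite('pics/w7b.png',cv2.resize(f[135:255,230:350],None,fx=5,fy=5,interpolation=cv2.INTER_CUBIC))
E
```

```text
(no output)
```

View pics/w7b.png

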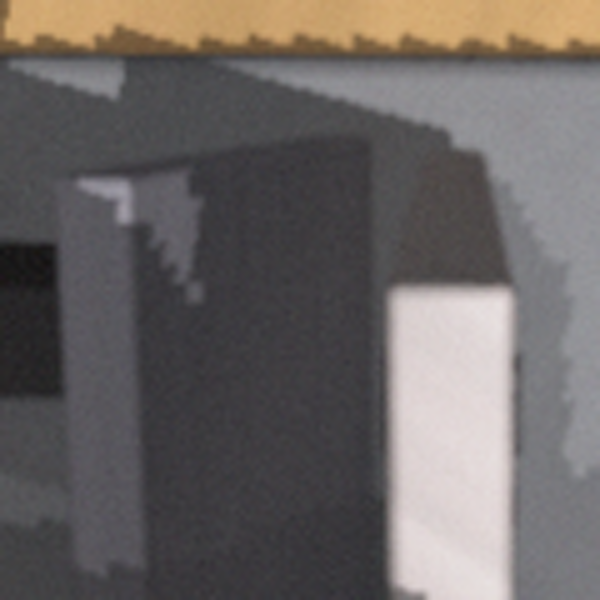

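>>> servo_tool(
  plan=[
    [-1, 1, 0, 0, 1],
    [-3, 0.7, 0, 0, 1],
    [-5, 0.2, 0, 0, 1],
    [-6, 0, 0, 0, 1],
    [-7, -0.3, 0, 0, 1],
    [-7.5, -0.5, 0, 0, 1],
    [-8, -0.6, 0, 0, 1],
    [-8, -0.6, 0, 0, 1],
    [-8, -0.6, 0, 0, 1],
    [-8, -0.6, 0, 0, 1],
  ],
)

```text
clock: 10.65
position: [0.5867, -0.2036, 0.1154]
tool_rot: [3.141, 0.0, 1.848]
force: [3.0, 0.3, -4.0]
grip_width: 0.0074
```

>>> servo_tool(
  plan=[
    [-0.3, -0.1, 0, 0, 1],
    [-0.6, -0.2, 0, 0, 1],
    [-1, -0.3, 0, 0, 1],
    [-1.3, -0.4, 0, 0, 1],
    [-1.6, -0.5, 0, 0, 1],
    [-2, -0.6, 0, 0, 1],
    [-2, -0.6, 0, 0, 1],
    [-2, -0.6, 0, 0, 1],
    [-2, -0.6, 0, 0, 1],
    [-2, -0.6, 0, 0, 1],
  ],
)

```text
clock: 11.48
position: [0.5855, -0.2039, 0.1156]
tool_rot: [3.139, 0.0, 1.848]
force: [8.2, 2.0, -4.7]
grip_width: 0.0076
```

>>> servo_tool(
  plan=[
    [0.7, 0.2, 0, 0, 1],
    [1.4, 0.4, 0, 0, 1],
    [1.4, 0.4, -0.5, 0, 1],
    [1.4, 0.4, -1, 0, 1],
    [1.4, 0.4, -1.5, 0, 1],
    [1.4, 0.4, -2, 0, 1],
    [1.4, 0.4, -2, 0, 1],
    [1.4, 0.4, -2, 0, 1],
    [1.4, 0.4, -2, 0, 1],
    [1.4, 0.4, -2, 0, 1],
  ],
)

```text
clock: 12.32
position: [0.5865, -0.2037, 0.1138]
tool_rot: [3.14, 0.0, 1.848]
force: [6.3, 1.5, 3.4]
grip_width: 0.0074
```

```bash
python3 - <<'E'
from h import *
import pickle
o=bot.observe();c=bot.calibration('wrist');f=bot.grab_frame('wrist');pickle.dump(c,open('w8.pkl','wb'))
g=bot.grab_frame('scene')
print(o['position'],o['tool_rot'],o['force'],o['moment'])
cv2.imwrite('pics/w8.png',np.hstack([cv2.resize(f[135:255,230:310],(400,600),interpolation=cv2.INTER_CUBIC),cv2.resize(g[260:360,260:326],(400,600),interpolation=cv2.INTER_CUBIC)]))
E
```

```text
[ 0.58650997 -0.20366737  0.11382131] [3.13999369e+00 4.29319629e-04 1.84784289e+00] [6.30758572 1.47380937 3.42135811] [ 0.57579577 -1.75925782 -0.28205596]
```

View pics/w8.png

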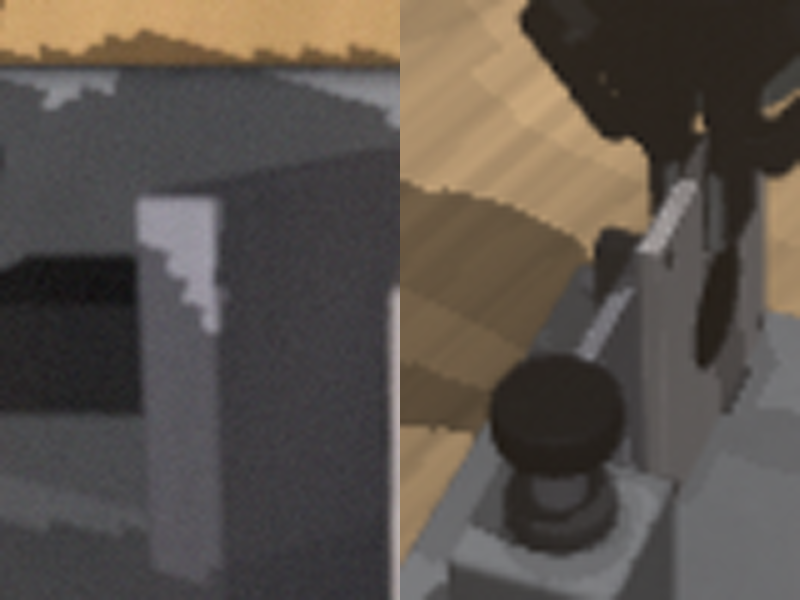

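>>> servo_tool(
  plan=[
    [0.4, 0.1, 0.2, 0, 1],
    [0.5, 0.1, 0.3, 0, 1],
    [0.5, 0.1, 0.3, 0, 0.84],
    [0.5, 0.1, 0.3, 0, 0.8],
    [0.5, 0.1, 0.3, 0, 0.76],
    [0.5, 0.1, 0.3, 0, 0.72],
    [0.5, 0.1, 0.3, 0, 0.68],
    [0.5, 0.1, 0.3, 0, 0.64],
    [0.5, 0.1, 0.3, 0, 0.6],
    [0.5, 0.1, 0.3, 0, 0.6],
  ],
  squeeze=20,
)

```text
clock: 13.25
position: [0.5862, -0.2038, 0.1135]
tool_rot: [-3.141, -0.0, 1.848]
force: [-0.2, -0.1, -0.5]
grip_width: 0.0167
```

```bash
python3 - <<'E'
from h import *
import pickle
o=bot.observe();f=bot.grab_frame('wrist')
g=bot.grab_frame('scene')
print(o['position'],o['tool_rot'],o['force'],o['moment'])
cv2.imwrite('pics/w9.png',np.hstack([cv2.resize(f[130:430,220:420],(400,600)),cv2.resize(g[260:360,260:326],(400,600),interpolation=cv2.INTER_CUBIC)]))
E
```

```text
[ 0.58618756 -0.20377118  0.11354305] [-3.14133158e+00 -4.84753871e-05  1.84769278e+00] [-0.19988025 -0.12237652 -0.48116151] [ 0.00888832 -0.03437805 -0.01870479]
```

View pics/w9.png

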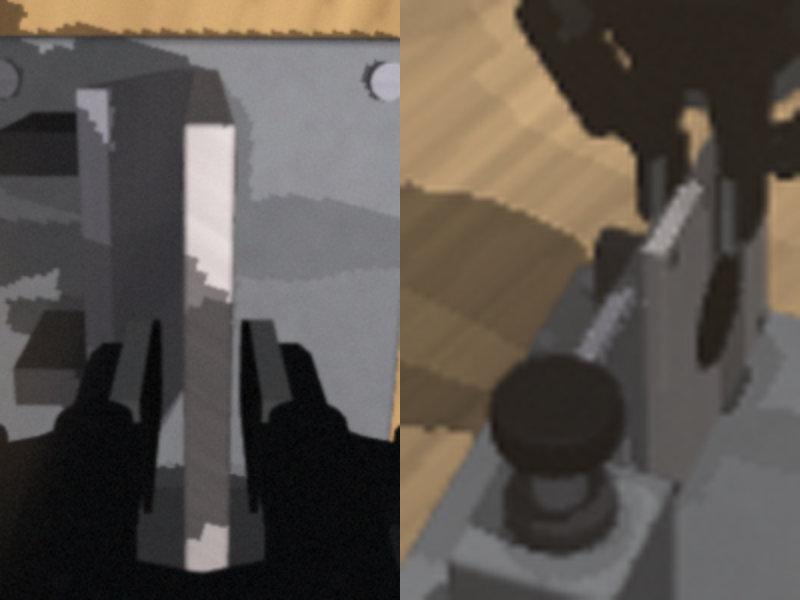

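>>> servo_tool(
  plan=[
    [0, 0, 0, 0, 0.5],
    [-1.7, -0.5, 0, 0, 0.4],
    [-3.5, -1, 0, 0, 0.4],
    [-5.3, -1.5, 0, 0, 0.4],
    [-7, -2, 0, 0, 0.4],
    [-8.5, -2.4, 0, 0, 0.4],
    [-10, -2.8, 0, 0, 0.4],
    [-11.5, -3.2, 0, 0, 0.4],
    [-13, -3.7, 0, 0, 0.4],
    [-14.5, -4.1, 0, 0, 0.4],
  ],
)

```text
clock: 14.18
position: [0.5717, -0.2079, 0.1136]
tool_rot: [-3.142, 0.0, 1.848]
force: [-0.7, -0.2, -0.1]
grip_width: 0.0255
```

```bash
python3 - <<'E'
from h import *
import pickle
o=bot.observe();f=bot.grab_frame('wrist')
g=bot.grab_frame('scene')
print(o['position'],o['tool_rot'],o['force'],o['moment'])
cv2.imwrite('pics/w10.png',np.hstack([cv2.resize(f[130:430,220:420],(400,600)),cv2.resize(g[260:360,260:326],(400,600),interpolation=cv2.INTER_CUBIC)]))
E
```

```text
[ 0.57167001 -0.20789388  0.11360239] [-3.14158802e+00  5.38015878e-05  1.84772643e+00] [-0.73005001 -0.1604775  -0.10133592] [-0.01423004  0.05267687 -0.0261563 ]
```

View pics/w10.png

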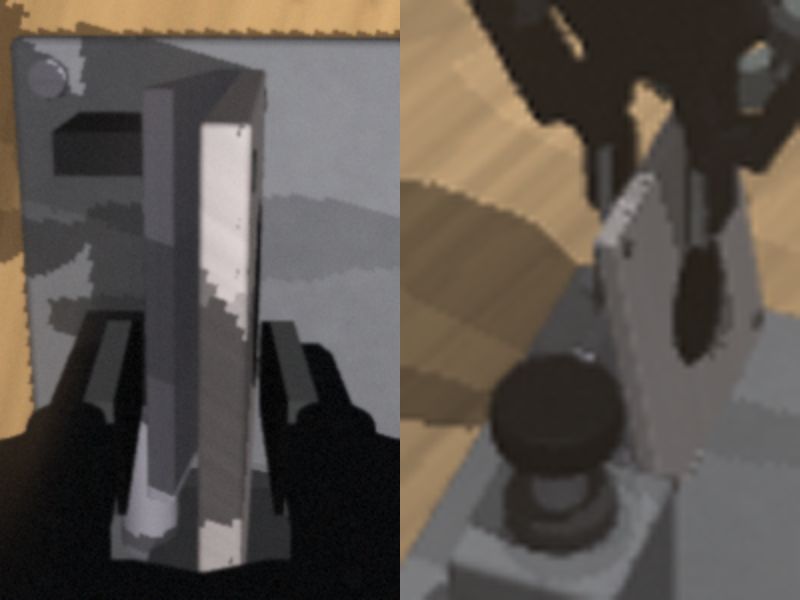

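>>> servo_tool(
  plan=[
    [-1.3, -0.4, 0, 0, 0.4],
    [-2.6, -0.7, 0, 0, 0.4],
    [-3.9, -1.1, 0, 0, 0.4],
    [-5.2, -1.5, 0, 0, 0.4],
    [-6.5, -1.8, 0, 0, 0.4],
    [-7.8, -2.2, 0, 0, 0.4],
    [-9, -2.5, 0, 0, 0.4],
    [-10, -2.8, 0, 0, 0.4],
    [-11, -3.1, 0, 0, 0.4],
    [-11, -3.1, 0, 0, 0.4],
  ],
)

```text
clock: 15.12
position: [0.5606, -0.211, 0.1136]
tool_rot: [-3.141, 0.0, 1.848]
force: [0.5, 0.8, -0.9]
grip_width: 0.0257
```

```bash
python3 - <<'E'
from h import *
import pickle
o=bot.observe();f=bot.grab_frame('wrist')
g=bot.grab_frame('scene')
print(o['position'],o['tool_rot'],o['force'],o['moment'])
cv2.imwrite('pics/w11.png',np.hstack([cv2.resize(f[130:430,220:420],(400,600)),cv2.resize(g[260:360,260:326],(400,600),interpolation=cv2.INTER_CUBIC)]))
E
```

```text
[ 0.56062583 -0.2110071   0.11359766] [-3.14147896e+00  1.56519644e-05  1.84767117e+00] [ 0.49013755  0.80809508 -0.92677705] [ 0.03510484 -0.01443832  0.03155101]
```

View pics/w11.png

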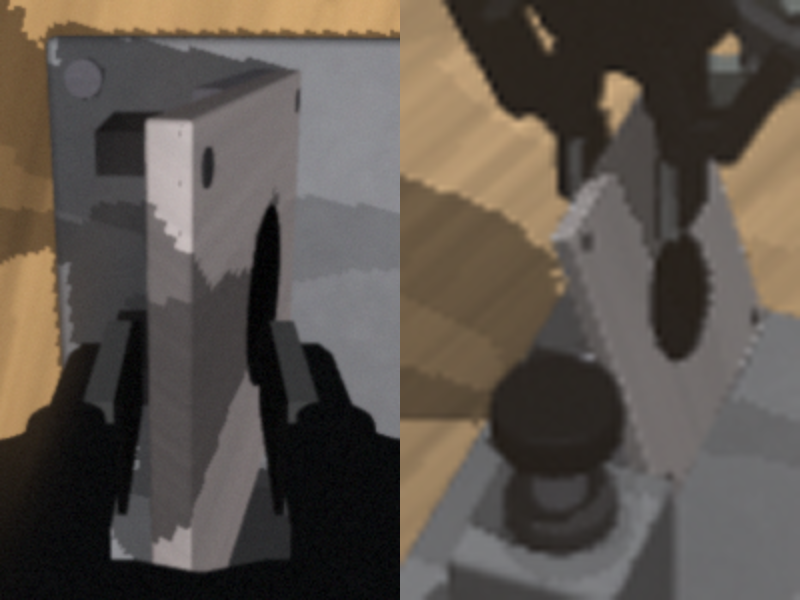

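>>> servo_tool(
  plan=[
    [0, 0, 0, 0, 0.3],
    [0, 0, 0, 0, 0.2],
    [0, 0, 0, 0, 0.1],
    [0, 0, 0, 0, 0],
    [0, 0, 2, 0, -0.2],
    [0, 0, 8, 0, -0.4],
    [0, 0, 20, 0, -0.4],
    [0, 0, 40, 0, -0.4],
    [0, 0, 65, 0, -0.4],
    [0, 0, 90, 0, -0.4],
  ],
)

```text
clock: 16.05
position: [0.5607, -0.2107, 0.2056]
tool_rot: [3.141, -0.0, 1.848]
force: [0.1, -0.9, 0.4]
grip_width: 0.0599
```

```bash
python3 - <<'E'
from h import *
import pickle
o=bot.observe();c=bot.calibration('wrist');f=bot.grab_frame('wrist');pickle.dump(c,open('w12.pkl','wb'));cv2.imwrite('pics/w12f.png',f)
g=bot.grab_frame('scene');cv2.imwrite('pics/s12f.png',g)
print(o['position'],o['tool_rot'],o['force'],o['moment'])
cv2.imwrite('pics/w12.png',np.hstack([cv2.resize(f[130:430,220:420],(400,600)),cv2.resize(g[260:360,260:326],(400,600),interpolation=cv2.INTER_CUBIC)]))
E
```

```text
[ 0.56070036 -0.2107183   0.20558796] [ 3.14143729e+00 -1.48076176e-04  1.84803043e+00] [ 0.0634404  -0.86504641  0.3686748 ] [-0.00494377 -0.04083533 -0.03622401]
```

View pics/w12.png

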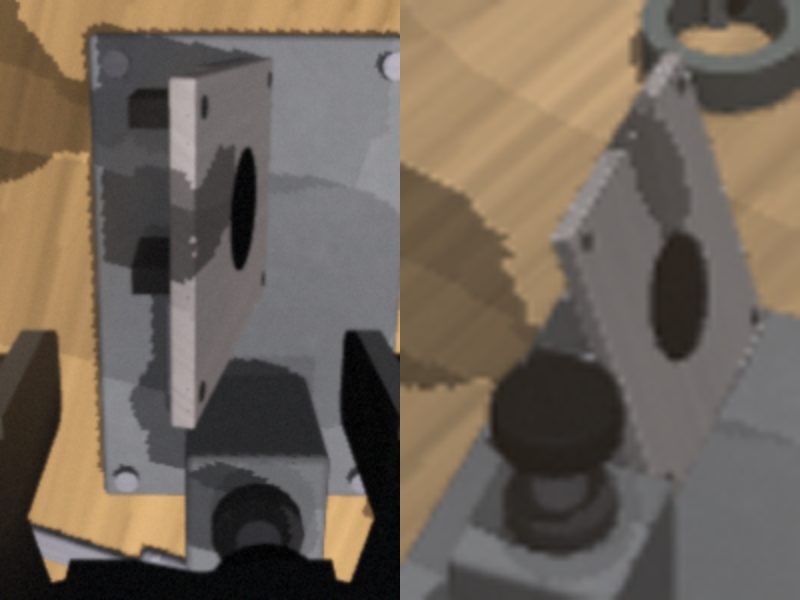

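```bash
python3 - <<'E'
import cv2
f=cv2.imread('pics/w12f.png')
cv2.imwrite('pics/w12b.png',cv2.resize(f[140:360,280:380],(364,800))[:0] if 0 else cv2.resize(f[140:350,280:380],None,fx=2.85,fy=2.85,interpolation=cv2.INTER_CUBIC))
cv2.imwrite('pics/w12d.png',cv2.resize(f[145:205,290:370],None,fx=9,fy=9,interpolation=cv2.INTER_CUBIC))
E
```

```text
(no output)
```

View pics/w12d.png

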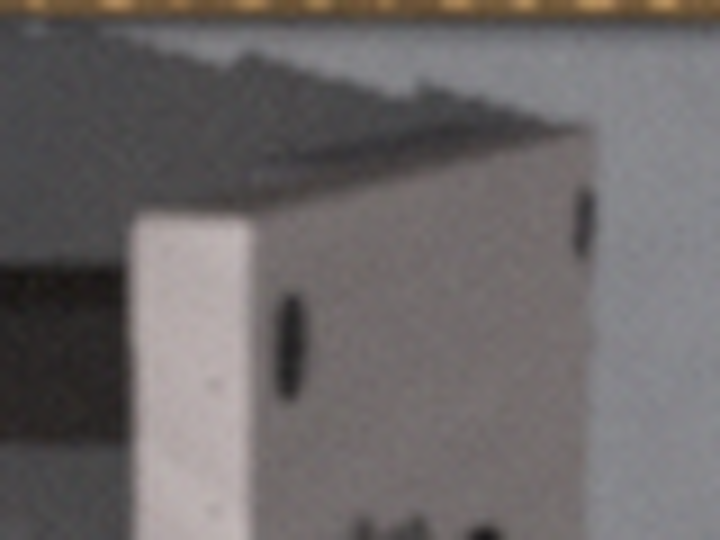

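View pics/w12b.png

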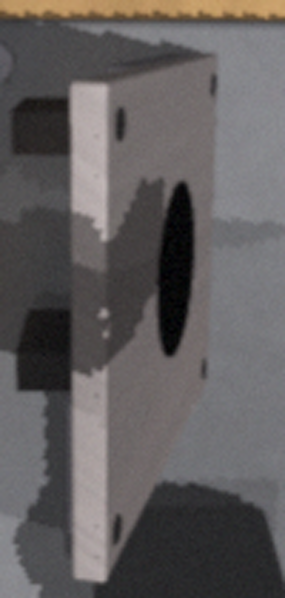

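```bash
python3 - <<'E'
from h import *
import pickle
np.set_printoptions(precision=4,suppress=True)
c=pickle.load(open('w12.pkl','rb'))
y=np.radians(15.7);X=np.array([np.cos(y),np.sin(y)]);Y=np.array([-np.sin(y),np.cos(y)])
ref=np.array([.5992,-.1889])-.0209*X-.0095*Y; print(ref)  # rest foot centre est
for z,uv in ((.0221,(356,159.4)),(.0221,(352.3,277)),(.1476,(317.7,168.8)),(.1476,(317.5,343.5))):
  p=plane(c,[uv],z)[0]; print(z,p,(p[:2]-ref)@X*1000,(p[:2]-ref)@Y*1000)
P=plane(c,[(356,159.4),(317.7,168.8)],.02)
E
```

```text
[ 0.5817 -0.2037]
0.0221 [ 0.5747 -0.1481  0.0221] 8.36180208746333 55.370243798474334
0.0221 [ 0.6047 -0.2555  0.0221] 8.146349052588754 -56.14634099562345
0.1476 [ 0.5425 -0.1563  0.1476] -24.83482042793393 56.169012544162456
0.1476 [ 0.5719 -0.2609  0.1476] -24.857414072113187 -52.47548655025494
```

>>> servo_tool(
  plan=[
    [0, 0, 15, 0, 0],
    [3, -6, 20, 0, 0.5],
    [10, -20, 20, 0, 1],
    [20, -42, 20, 0, 1],
    [32, -66, 20, 0, 1],
    [43, -90, 20, 0, 1],
    [52, -107, 20, 0, 1],
    [56, -116, 15, 0, 1],
    [56, -116, 0, 0, 1],
    [56, -116, -15, 0, 1],
  ],
)

```text
clock: 16.98
position: [0.617, -0.3274, 0.188]
tool_rot: [3.141, 0.0, 1.847]
force: [0.4, -0.3, -0.3]
grip_width: -0.0
```

>>> servo_tool(
  plan=[
    [0, 0, -10, 0, 1],
    [0, 0, -18, 0, 1],
    [0, 0, -24, 0, 1],
    [0, 0, -28, 0, 1],
    [0, 0, -30, 0, 1],
    [0, 0, -30, 0, 1],
    [0, 0, -30, 0, 1],
    [0, 0, -30, 0, 1],
    [0, 0, -30, 0, 1],
    [0, 0, -30, 0, 1],
  ],
)

```text
clock: 17.82
position: [0.6169, -0.327, 0.1589]
tool_rot: [3.141, 0.0, 1.848]
force: [0.5, -0.0, -0.1]
grip_width: -0.0001
```

```bash
python3 - <<'E'
from h import *
o=bot.observe();f=bot.grab_frame('wrist')
g=bot.grab_frame('scene')
print(o['position'],o['force'],o['grip_width'])
cv2.imwrite('pics/w13.png',np.hstack([cv2.resize(f[:,:],(400,300)),cv2.resize(g[240:390,230:380],(400,400),interpolation=cv2.INTER_CUBIC)[:300]]))
E
```

```text
[ 0.61691032 -0.32697803  0.15890988] [ 0.49631314 -0.01777252 -0.0968176 ] -0.00012699052627994798
```

View pics/w13.png

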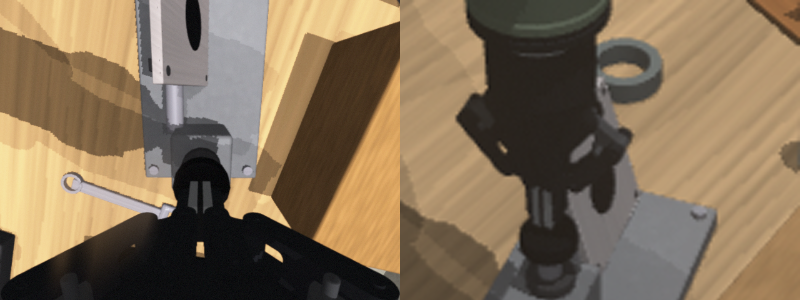

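>>> servo_tool(
  plan=[
    [0, 0, -5, 0, 1],
    [0, 0, -10, 0, 1],
    [0, 0, -14, 0, 1],
    [0, 0, -18, 0, 1],
    [0, 0, -22, 0, 1],
    [0, 0, -26, 0, 1],
    [0, 0, -29, 0, 1],
    [0, 0, -31, 0, 1],
    [0, 0, -32, 0, 1],
    [0, 0, -32, 0, 1],
  ],
)

```text
clock: 18.75
position: [0.617, -0.327, 0.1267]
tool_rot: [3.141, 0.0, 1.848]
force: [-0.6, -0.0, 10.2]
grip_width: -0.0002
```

>>> servo_tool(
  plan=[
    [0, 0, -0.5, 0, 1],
    [0, 0, -1, 0, 1],
    [0, 0, -1.5, 0, 1],
    [0, 0, -2, 0, 1],
    [0, 0, -2.5, 0, 1],
    [0, 0, -3, 0, 1],
    [0, 0, -3.5, 0, 1],
    [0, 0, -3.5, 0, 1],
    [0, 0, -3.5, 0, 1],
    [0, 0, -3.5, 0, 1],
  ],
)

```text
clock: 19.58
position: [0.6172, -0.3271, 0.1249]
tool_rot: [3.141, 0.001, 1.848]
force: [-8.3, 2.9, 28.0]
grip_width: -0.0002
```

>>> servo_tool(
  plan=[
    [0, 0, 2, 0, 1],
    [0, 0, 5, 0, 1],
    [0, 0, 9, 0, 1],
    [0, 0, 13, 0, 1],
    [0, 0, 18, 0, 1],
    [0, 0, 24, 0, 1],
    [0, 0, 34, 0, 1],
    [0, 0, 55, 0, 1],
    [0, 0, 85, 0, 1],
    [0, 0, 120, 0, 1],
  ],
)

```text
clock: 20.42
position: [0.6158, -0.3265, 0.2429]
tool_rot: [-3.139, -0.002, 1.848]
force: [-0.2, 0.1, -0.3]
grip_width: -0.0002
```

>>> servo_tool(
  plan=[
    [-10, -5, 20, 0, 1],
    [-30, -10, 40, 0, 1],
    [-55, -20, 50, 0, 1],
    [-80, -30, 50, 0, 1],
    [-100, -40, 50, 0, 1],
    [-110, -45, 50, 0, 1],
    [-110, -45, 50, 0, 1],
    [-110, -45, 50, 0, 1],
    [-110, -45, 50, 0, 1],
    [-110, -45, 50, 0, 1],
  ],
)

```text
clock: 21.25
position: [0.5078, -0.371, 0.2929]
tool_rot: [3.141, -0.001, 1.849]
force: [-0.4, -0.1, -0.2]
grip_width: 0.0003
```

```bash
python3 - <<'E'
from h import *
import pickle
o=bot.observe();c=bot.calibration('wrist');f=bot.grab_frame('wrist');pickle.dump(c,open('w14.pkl','wb'))
g=bot.grab_frame('scene');t=bot.grab_frame('top')
print(o['position'],o['force'],o['clock'])
cv2.imwrite('pics/w14.png',f);cv2.imwrite('pics/s14.png',g)
cv2.imwrite('pics/w14b.png',np.hstack([cv2.resize(g[230:400,230:360],(400,523),interpolation=cv2.INTER_CUBIC),cv2.resize(t[130:260,380:500],(400,433),interpolation=cv2.INTER_CUBIC)[:523] if 0 else cv2.copyMakeBorder(cv2.resize(t[130:260,380:500],(400,433),interpolation=cv2.INTER_CUBIC),0,90,0,0,0)]))
E
```

```text
[ 0.50778892 -0.37096312  0.29288832] [-0.38200788 -0.05675816 -0.18062053] 21.25
```

View pics/w14b.png

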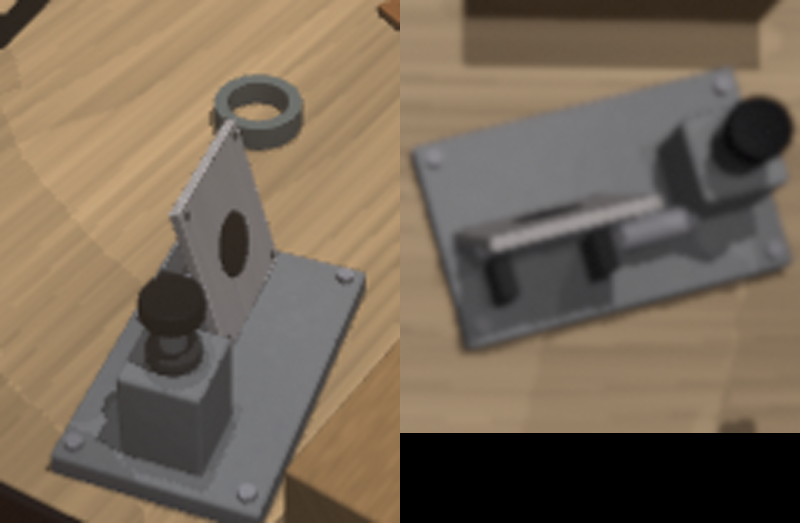

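View pics/w14.png

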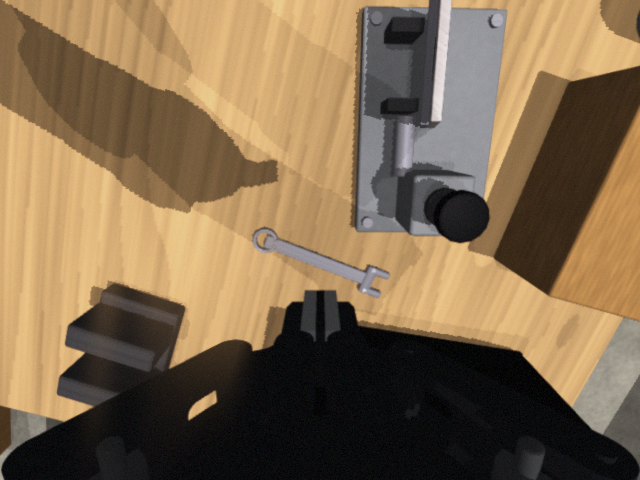

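View pics/s14.png

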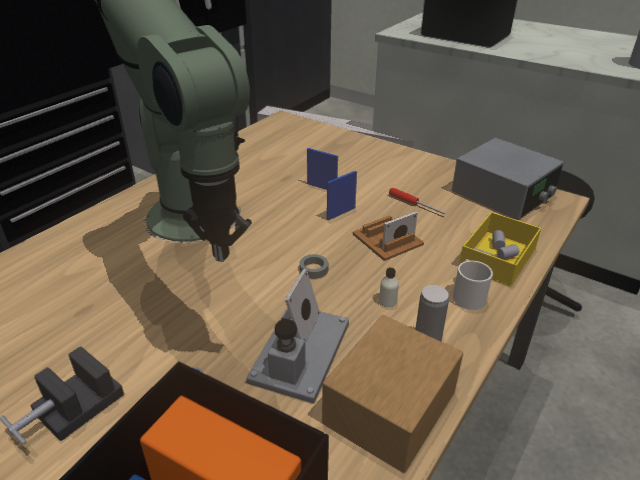

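```bash
python3 -c "
from workcell import bot
print(bot.job_done())"
```

```text
the job is handed in; nothing more can be done
None
```

The job is done and handed in at about 21 s of the 58 s allowed. The tall panel is on the marking stand, it has been marked, and the plunger is back up.

- **Panel:** I lifted it out of the holder and set its lower edge on the base, against the foot of the rest. After letting go, I tipped it slowly between the loose fingers until it lay on the rest.
- **Fit on the rest:** After release I measured a lean of about 14.8° against the nominal 15°. The foot was about 0.5 mm from its nominal place and the panel was centred to about 1 mm. The two centring readings differed a little: -0.4 mm at the bottom edge and +1.8 mm at the top. The cameras are only good to about 2 mm, so they cannot rule out a gap that small. I did not repeat these measurements after the press, but the pictures show the panel still leaning there.
- **Plunger:** I pressed with shut fingers down to a height of 124.9 mm, where the stop is at 125 mm. The force rose from 10 N to 28 N there, with about 9 N sideways. In the last pictures the plunger head is back up.
- **Other things:** In the last scene picture the short panel, the blue look-alikes and the other items stand where they were. The gripper was well clear of everything.

No check failed.

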